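# Seat a notched blank in the keyed filing nest and latch it

## Task

Put the notched steel blank into the round pocket of the filing nest so that it drops fully home over the key: nobody has measured which way the key is set, so turn the blank gently in the pocket until it falls in, and do not lean on it. Then swing the nest's latch fully round over the blank's rim and let go, leaving the other things on the bench alone.

Things in the scene. Friction and masses are not known exactly. Their poses are not given: they have to be found in the camera images.
- blank: Loose steel blank, 0.3 to 0.5 kg, standing on the bench: a disc 60 mm in diameter, 16 mm thick, with an upright flat tang on top to hold it by. Origin: centre of the disc's underside; z up. Its only notch is cut through the disc's full thickness at the +x rim: 10 mm wide along y, from x = 15 mm out to the rim.
- tang (a point): Point inside the blank's tang, 40 mm above the disc's underside, axes as the blank's. The tang is centred on the disc, 24 mm long along x, 12 mm thick along y, and stands from 16 to 58 mm above the disc's underside.
- nest: Filing nest fixed to the bench: a dark steel block from x = -110 to 60 mm, y = -55 to 55 mm, 26 mm high. Origin: under the centre of its round pocket, at bench height; z up. The pocket is 63 mm in diameter with a 2 mm chamfer at the mouth, 14 mm deep.
- pocket (a point): Centre of the pocket's floor, 12 mm above the bench. A steel rib, the key, 8 mm wide and 7 mm high, stands on the floor at the pocket's wall, from radius 17 mm out. It is held fast, in an unmeasured direction within 0.75 rad of the nest's +x. A disc turned wrong enters but stands on the key, 7 mm high; with the notch over the key (to about 0.05 rad) it goes down to the floor.
- latch (a joint): Angle of the nest's swing latch about its vertical hinge. 0: arm along the nest's +y (open). It grows clockwise seen from above, to a stop at 1.571 where the arm points along the nest's +x, over the blank's rim (shut). Starts between 0 and 0.2; light friction (0.03 N m); stays where left.
- latch_hinge (a point): On the latch's hinge axis, at nest x = -70 mm, y = 0, 31 mm above the bench; axes as the nest's. The flat arm is 16 mm wide, reaches 52 mm from the hinge and lies 31 to 37 mm above the bench: 3 mm clear of a blank that is home, but blocked by one standing on the key.
- latch_pin (a point): Point on the axis of the latch's upright round pin, 12 mm in diameter, by which it is swung: 28 mm from the hinge axis, 61 mm above the bench. The pin stands from 37 to 77 mm above the bench. Axes turn with the latch; y points along the arm away from the hinge.
- oil_can: Bystander: aluminium can 60 mm in diameter, 130 mm high. Origin: centre of its underside.
- file: Bystander: flat file 300 mm long with a round wooden handle, lying along its x. Origin: where the handle meets the blade, at bench height.
- try_square: Bystander: small engineer's square, stock 100 mm along x, 16 mm high, thin blade 130 mm along y at its +x end. Origin: under the stock's centre.
Not all that is in view belongs to the job. There is more than one size of the blank; the job needs the largest.

How it is judged:
On the way, in this order (a step that is already met when the one before it is completed fails the run):
1. the blank is fully home over the key: its underside within 2.5 mm of the pocket floor, centred within 4 mm, level (z of blank in the frame of nest below 0.0145 m and horizontal distance between blank and nest below 0.004 m and angle between blank's own z axis and vertical below 0.08 rad), for 0.2 s.
2. the latch is swung shut, to within 0.15 rad of its stop (value of joint latch above 1.42 rad), for 0.2 s.
At the end, for the whole second after the job is handed in: The blank rests in the pocket, its underside within 2.5 mm of the pocket floor, centred within 4 mm, level within 0.08 rad and at rest, and the latch stands within 0.15 rad of its shut stop (all of step 1 and value of joint latch above 1.42 rad and linear speed of blank below 0.02 m/s); the robot touches nothing.
It fails at once if the blank is pressed or dropped on the nest with more than 50 N (contact force between blank and nest above 50 N).
It fails at once if the oil can is moved more than 20 mm (distance of oil_can from where it was at the start of the episode above 0.02 m).
It fails at once if the file is moved more than 20 mm (distance of file from where it was at the start of the episode above 0.02 m).
It fails at once if the square is moved more than 20 mm (distance of try_square from where it was at the start of the episode above 0.02 m).
It also fails if it takes over 64 s, if anything falls off the work surface, if the arm or the gripper's body presses on something with over 40 N, if the wrist force passes 120 N, or if a joint passes its speed limit or range.

## Robot

A 6-joint arm with a two-finger parallel gripper is mounted at the origin on the work surface. World frame = base frame: x ahead of the robot, y to its left, z up, the work surface at z = 0. Lengths are in m, angles in rad, forces in N, time in s.
With the tool pointing down it reaches from about 0.25 to 0.725 m from the base axis. Payload 4 kg.
Tool frame: the origin (TCP) lies on the centre line of the jaws, within the pads' length; the fingertips stand tip_reach ahead of it and the grasp point (between the pads) lies 5 mm behind it (tip_reach is the distance from the TCP to the fingertips, in m); z points along the fingers, y is the direction in which the jaws open and shut (so a half turn about z gives the same grasp; the last joint's range is limited). The gripper opens to 85 mm and grips with 20 to 120 N. Pads are 22 mm wide; open, the fingers measure 114 mm over their backs; the gripper's body (76 mm by 85 mm) begins 54 mm behind the grasp point. The pads swing forward as they close: fully open they stand 13 mm farther back than shut.
Start: joints at [-1.107, 0.241, 0.005, 1.335, 0, 1.571], TCP at [0.224, -0.447, 0.217] pointing down, gripper open.
Joint ranges: [-2.72, 2.72], [-1.05, 1.87], [-1.09, 1.28], [-1.99, 2.15], [-1.42, 1.44], [-3.14, 3.14]. Speed limits (rad/s): [2.79, 2.79, 3.14, 3.14, 3.14, 3.14].

## Interface

Orientations are given as a unit quaternion [x, y, z, w].
In Python, from workcell import * gives the robot as it stands.
- The arm moves only by the tool arm_command, never from a script. Its arguments are lists of equal length, an entry for each row: "translation": the shift along the tool's x, y, z in cm, a list of three; "turn": the turn about the tool's z in rad; "hand": the closure, from 0 (fully open) to 1 (shut). In form: {"translation": [[x, y, z], ...], "turn": [turn, ...], "hand": [hand, ...]}. A call has 1 to 5 rows; each row is the pose to reach, as a shift and turn from the pose commanded when the call began, along the tool's axes at that moment; what a row does not reach only later rows make up. A row lasts 1/12 s, in which the tool goes at most 41.7 mm and 7.16 degrees, less where a joint would pass 70% of its speed; a pose out of reach is approached as far as the arm can. A call with a gripper value outside its range is refused whole. The fingers move at their own pace and stop on an object; the grip force is fixed at half the most. Time passes only in rows, so rows that repeat a pose let the fingers close. It gives the time, the measured TCP pose, the force and the opening at its end, in the units of the state.
- get_obs(): the state, without advancing time (a new reading comes with each control period).
- camera(name): name is "scene" or "top"; returns (picture, depth): 384x512x3 uint8, red, green, blue; 384x512 float32, m along the optical axis (not along the pixel's ray), 0 where there is no reading.
- camera_info(name): a dict with "mtx" (3x3 intrinsics, pixels), "world_to_cam" (4x4, takes a point from world to camera coordinates). Camera axes: x right, y down, z forward; pixel columns grow to the right and rows downward; lengths in m; the calibration is good to about 2 mm. A picture is of the moment at which its call begins. camera_info takes no time and is no camera call.
- job_done(): hands the job in, once; it reports no verdict.
Trained networks look in the newest picture that a camera, given by its name, has taken for a name from the list of things; names that differ only in an ending like _2 or _b are one class to them, and where a whole thing is asked for, a point or a joint stands for the part that bears it (a point fixed in the world has none). Each returns a list of dicts, best first, with "conf" (0 to 1); they miss things now and then, are a little off and sometimes report something else, mostly with a low value. They report only what shows in the picture. A call takes as long as a camera call. They do not tell look-alikes from the thing itself.
- search_frame(camera, name): "location" ([row, column] in pixels, amid what is visible of it).
- spot_point(camera, name): "location" ([row, column] in pixels: a listed point, or the origin of a listed thing).
The state is a dict: "clock": time; "joint_pos": joint angles; "joint_vel": joint speeds; "tau": joint torques, N m; "eef_pos": TCP position; "tool_rot": TCP orientation; "ft_force": force on the tool from outside, world axes, zero at the start; "ft_torque": the same for the moment, N m; "grip_width": finger opening in m.
Only numpy, scipy, OpenCV 4.12 (cv2) and the standard library are available. Lean on these libraries where they do the work, as an engineer would, in place of code of your own. Each camera call takes 0.05 s, during which the arm holds its last target. There are 200 camera calls.

## Working session

There is one attempt and no reset: what is moved stays moved. The work goes in short steps, Python scripts to look and compute and a tool call to move; the robot and the scene stay as the last step left them, time stands still between calls to the robot, and variables do not carry over. Pictures are saved under pics/ and viewed, about 8 in all and at most 12, crops included, and the job is handed in when it is done.

Besides the shell and the picture viewer there is one more tool, called as a command line: name --pt "numbers of a row" for each row, then --argument value for the rest. arm_command: Moves the arm, as the interface text tells. Its arguments: {"type":"object","properties":{"translation":{"type":"array","items":{"type":"array","items":{"type":"number"}}},"turn":{"type":"array","items":{"type":"number"}},"hand":{"type":"array","items":{"type":"number"}}},"required":["translation","turn","hand"]}

```bash
mkdir -p pics; ls; cat > h.py <<'E'
from workcell import *
import numpy as np, cv2
def look(n):
    p,d=camera(n); return p,d
def w(n,px,d=None,z=None):
    "pixel [row,col] + depth or plane z -> world"
    i=camera_info(n); K=np.array(i["mtx"]);T=np.linalg.inv(np.array(i["world_to_cam"]))
    r=np.linalg.inv(K)@[px[1],px[0],1]
    o=T[:3,3]; v=T[:3,:3]@r
    s=d if d is not None else (z-o[2])/v[2]
    return o+s*v
def save(p,f,s=1): cv2.imwrite("pics/"+f,cv2.resize(p[...,::-1],None,fx=s,fy=s,interpolation=cv2.INTER_CUBIC))
E
python3 - <<'E'
from h import *
np.set_printoptions(precision=4,suppress=True)
o=get_obs();print({k:np.round(v,3) for k,v in o.items()})
P=[]
for c in("scene","top"):
    p,d=look(c);P.append(p)
    print(c,np.array(camera_info(c)["world_to_cam"]).round(3).tolist())
    for f,ns in((search_frame,["blank","nest","oil_can","file","try_square"]),(spot_point,["blank","tang","nest","pocket","latch_hinge","latch_pin"])):
        for n in ns:
            for r in f(c,n):
                l=r["location"];a,b=int(l[0]),int(l[1]);dd=d[min(a,383),min(b,511)]
                print(f.__name__[:6],n,np.round(l,1),round(r["conf"],2),w(c,l,dd) if dd>0 else None)
save(P[0],"a.png",1.5);save(P[1],"b.png",1.5)
E
```

```text
pics
{'clock': np.float64(0.0), 'joint_pos': array([-1.107,  0.241,  0.004,  1.335,  0.   ,  1.571]), 'joint_vel': array([-0.002, -0.   , -0.002, -0.   , -0.   , -0.002]), 'tau': array([  0.001, -37.232,  25.241,   0.017,   0.   ,   0.   ]), 'eef_pos': array([ 0.223, -0.447,  0.216]), 'tool_rot': array([ 0.973,  0.23 , -0.   , -0.001]), 'ft_force': array([-0.259, -0.285,  0.109]), 'ft_torque': array([-0.059,  0.015,  0.007]), 'grip_width': np.float64(0.086)}
scene [[-0.254, 0.967, 0.013, 0.123], [0.817, 0.222, -0.533, -0.427], [-0.518, -0.124, -0.846, 1.631], [0.0, 0.0, 0.0, 1.0]]
call blank [197.6 351.6] 0.73 [0.459  0.2945 0.014 ]
call blank [190.1 324.6] 0.71 [0.4597 0.213  0.0224]
call blank [208.2 308.4] 0.58 [0.5259 0.1787 0.0108]
call nest [188.4 200.3] 0.8 [ 0.5406 -0.1459  0.007 ]
call oil_can [181.4 407. ] 0.6 [0.437  0.4234 0.1178]
call file [265.7 329.6] 0.64 [0.6912 0.2677 0.0176]
call file [159.7 126.8] 0.38 [ 0.4999 -0.3977  0.0079]
call try_square [161.4 126.1] 0.74 [ 0.5097 -0.3947  0.0129]
call blank [191.2 324.1] 0.77 [0.4567 0.2125 0.0118]
call blank [210.2 306.9]
[... 824 characters left out ...]
235.6 109.8] 0.84 [0.4049 0.415  0.1293]
call file [145.  173.6] 0.84 [0.6784 0.2585 0.0193]
call try_square [210.7 391.4] 0.66 [ 0.476  -0.4127  0.0157]
call blank [223.1 184.5] 0.8 [0.4386 0.2158 0.0629]
call blank [195.4 198.5] 0.63 [0.5212 0.1767 0.049 ]
call blank [219.5 158.5] 0.47 [0.4489 0.2968 0.0444]
call tang [221.8 186.1] 0.71 [0.4424 0.2113 0.0618]
call tang [219.2 156.9] 0.61 [0.4498 0.3016 0.0445]
call tang [195.7 198.6] 0.5 [0.5203 0.1764 0.0489]
call nest [183.2 301.4] 0.65 [ 0.5608 -0.1368  0.0122]
call pocket [181.1 304.3] 0.71 [ 0.5672 -0.1457  0.0136]
call latch_hinge [203.6 302. ] 0.74 [ 0.497  -0.1348  0.0426]
call latch_pin [203.4 299.1] 0.57 [ 0.4977 -0.1266  0.0375]
```

```bash
python3 - <<'E'
import cv2
a=cv2.imread("pics/a.png");b=cv2.imread("pics/b.png")
# crops from the 1.5x pictures, upscaled
c=cv2.resize(b[225:390,210:330],None,fx=4,fy=4,interpolation=cv2.INTER_CUBIC)
d=cv2.resize(a[240:360,420:570],None,fx=4,fy=4,interpolation=cv2.INTER_CUBIC)
cv2.imwrite("pics/c.png",cv2.resize(c,(436,600)));
E
```

```text
(no output)
```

View pics/b.png

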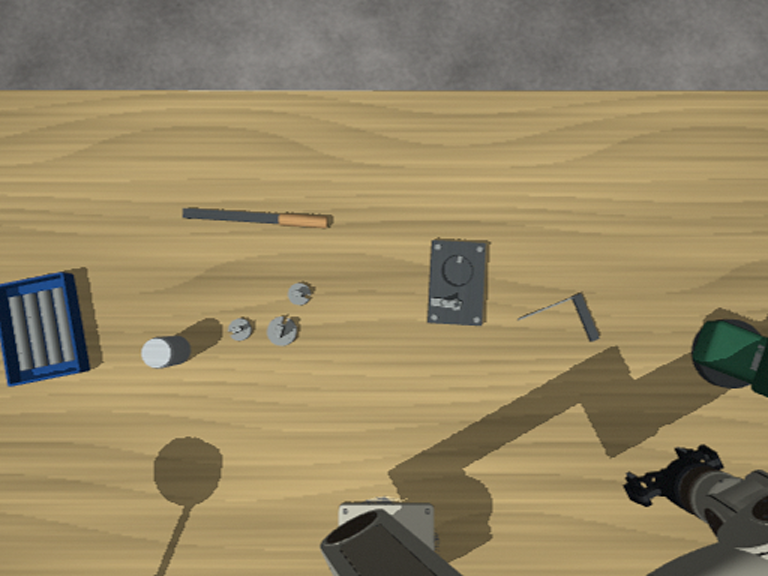

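View pics/a.png

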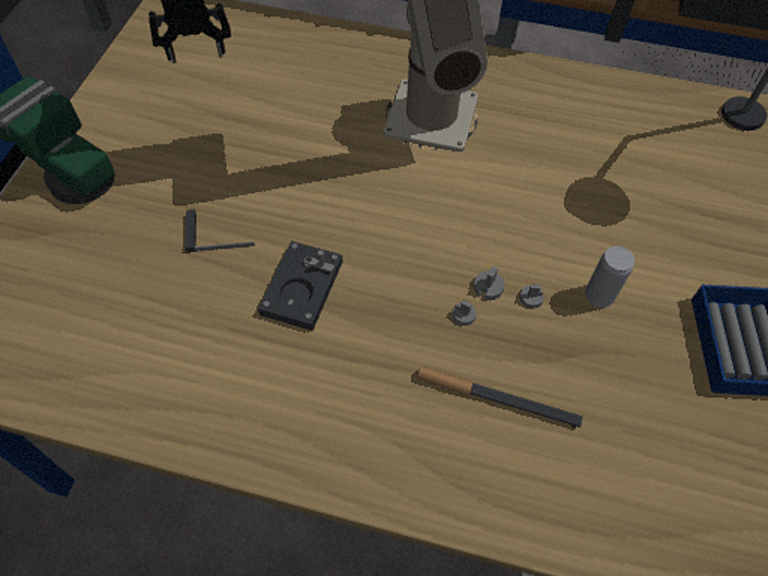

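View pics/c.png

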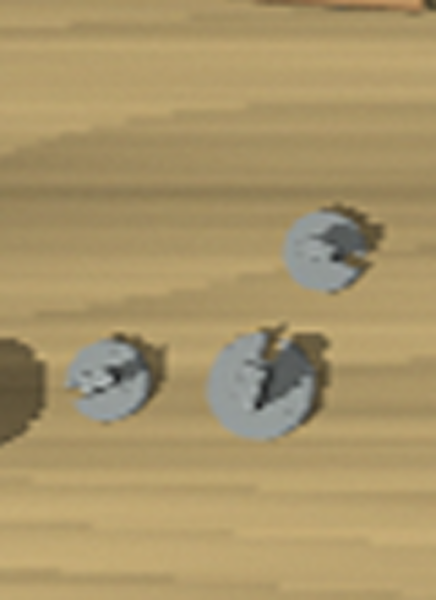

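Candidates in the top picture (1.5x pixels): discs at (283,330), (240,328) and (301,293). The largest is (283,330), and the close crop confirms it. Its notch points about world +x, slightly towards −y. The key shows in the pocket at about (459,258), roughly towards the nest's +x. Next I'll fit these more precisely.

```bash
cat >> h.py <<'E'
def cloud(n,d):
    i=camera_info(n);K=np.array(i["mtx"]);T=np.linalg.inv(np.array(i["world_to_cam"]))
    r,c=np.nonzero(d>0);z=d[r,c]
    P=np.linalg.inv(K)@np.stack([c*z,r*z,z]);return (T[:3,:3]@P+T[:3,3:]).T
E
python3 - <<'E'
from h import *
np.set_printoptions(precision=4,suppress=True)
for c in("top","scene"):
    p,d=look(c);C=cloud(c,d)
    print(c,"table z",np.median(C[(abs(C[:,0]-.6)<.05)&(abs(C[:,1]-.05)<.05),2]), 'res mm',1000*np.median(d)/camera_info(c)["mtx"][0][0])
    for n,(x,y) in dict(big=(.44,.213),s1=(.449,.299),s2=(.523,.178)).items():
        m=(np.hypot(C[:,0]-x,C[:,1]-y)<.042); B=C[m]
        for lo,hi in((.009,.024),(.025,.08)):
            q=B[(B[:,2]>lo)&(B[:,2]<hi)]
            if len(q)<5: print(n,lo,len(q));continue
            (cx,cy),r=cv2.minEnclosingCircle(q[:,:2].astype(np.float32))
            print(n,lo,len(q),"cen",cx,cy,"r",r,"z",np.percentile(q[:,2],[10,50,95]),"mean",q.mean(0), "rect",cv2.minAreaRect(q[:,:2].astype(np.float32)))
    m=(abs(C[:,0]-.54)<.12)&(abs(C[:,1]+.14)<.09);B=C[m]
    q=B[(B[:,2]>.02)&(B[:,2]<.031)];print("nest rect",cv2.minAreaRect(q[:,:2].astype(np.float32)),np.median(q[:,2]),len(q))
    q=B[(B[:,2]>.032)];print("latch",q.mean(0),cv2.minAreaRect(q[:,:2].astype(np.float32)),"pin",B[B[:,2]>.055].mean(0),(B[:,2]>.055).sum(),B[:,2].max())
    q=B[(B[:,2]<.024)&(np.hypot(B[:,0]-.568,B[:,1]+.14)<.04)];print("pocket",len(q),cv2.minEnclosingCircle(q[:,:2].astype(np.float32)),np.percentile(q[:,2],[5,50,95]))
    k=q[(q[:,2]>.0155)&(q[:,2]<.0225)];print(k)
E
python3 - <<'E'
import cv2
b=cv2.imread("pics/b.png")[230:335,420:500];cv2.imwrite("pics/d.png",cv2.resize(b,None,fx=5.7,fy=5.7,interpolation=cv2.INTER_CUBIC))
E
```

```text
top table z 0.0003103485592683697 res mm 3.113068685144247
big 0.009 243 cen 0.4458966553211212 0.2159988135099411 r 0.030033010989427567 z [0.0126 0.0164 0.0213] mean [0.4451 0.2153 0.0163] rect ((0.4461984932422638, 0.21622754633426666), (0.05697249993681908, 0.05793002247810364), 71.97433471679688)
big 0.025 44 cen 0.4461978077888489 0.21493646502494812 r 0.01196102425456047 z [0.0384 0.057  0.0629] mean [0.4461 0.2143 0.0538] rect ((0.4463687539100647, 0.21562038362026215), (0.01194685697555542, 0.022906048223376274), 75.96478271484375)
s1 0.009 134 cen 0.4496377408504486 0.30260828137397766 r 0.022985760122537613 z [0.0105 0.0134 0.0181] mean [0.4499 0.3016 0.0138] rect ((0.44988706707954407, 0.30133965611457825), (0.043841369450092316, 0.04275715723633766), 7.876054286956787)
s1 0.025 25 cen 0.45002657175064087 0.3023923933506012 r 0.009357832372188568 z [0.0338 0.0442 0.0483] mean [0.4498 0.3012 0.0422] rect ((0.44926756620407104, 0.30236148834228516), (0.008920839987695217, 0.01791125163435936), 22.38850212097168)
s2 0.009 123 cen 0.5130787491798401 0.1792908012866974 r 0.031
[... 6307 characters left out ...]
 0.5578 -0.1155  0.02  ]
 [ 0.5566 -0.1097  0.0207]
 [ 0.5788 -0.1759  0.0215]
 [ 0.5747 -0.1749  0.0157]
 [ 0.5601 -0.1086  0.0209]
 [ 0.5591 -0.1058  0.0205]
 [ 0.5702 -0.1053  0.0214]
 [ 0.5733 -0.1012  0.0223]
 [ 0.5874 -0.1519  0.0173]
 [ 0.5776 -0.1091  0.0202]
 [ 0.5904 -0.1509  0.017 ]
 [ 0.5908 -0.1475  0.0191]
 [ 0.5995 -0.1627  0.0208]
 [ 0.5955 -0.1521  0.0189]
 [ 0.5872 -0.1182  0.0204]
 [ 0.6027 -0.1584  0.0222]
 [ 0.5994 -0.1506  0.0203]
 [ 0.5961 -0.1459  0.017 ]
 [ 0.59   -0.1142  0.021 ]
 [ 0.6038 -0.1552  0.0197]
 [ 0.603  -0.1461  0.0224]
 [ 0.5993 -0.1322  0.0224]
 [ 0.6063 -0.1482  0.0211]
 [ 0.6059 -0.1452  0.0217]
 [ 0.6048 -0.1274  0.0222]
 [ 0.6031 -0.122   0.0218]]
```

View pics/d.png

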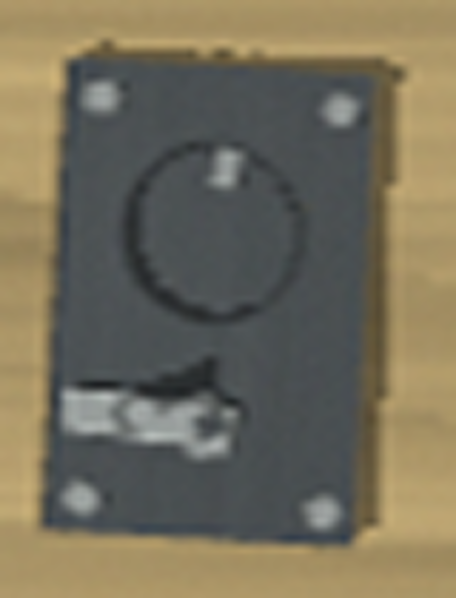

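Key direction is about −0.15 rad world, nest yaw −0.06, blank yaw about −0.27. I'll set out towards the blank and watch j6 to see which way the turn works.

arm_command --pt "49.7 -49.2 0" --pt "49.7 -49.2 0" --pt "49.7 -49.2 0" --pt "49.7 -49.2 0" --pt "49.7 -49.2 0" --turn '[0, 0, 0, 0, 0]' --hand '[0.4, 0.4, 0.4, 0.4, 0.4]'

```text
clock: 1.72
eef_pos: [0.2906, -0.2482, 0.2166]
tool_rot: [0.973, 0.229, 0.0, 0.0]
ft_force: [0.8, -0.9, -0.3]
grip_width: 0.0516
```

```bash
cat >> h.py <<'E'
from scipy.spatial.transform import Rotation as Ro
def delta(x,y,z,yaw=None):
    o=get_obs();R=Ro.from_quat(o["tool_rot"]).as_matrix();t=100*R.T@(np.array([x,y,z])-o["eef_pos"])
    y0=np.arctan2(R[1,0],R[0,0])
    print("t",round(float(o["clock"]),2),"eef",np.round(o["eef_pos"],4),"yaw",round(y0,3),"tilt",R[2,2].round(4),"F",np.round(o["ft_force"],1),"M",np.round(o["ft_torque"],2),"w",round(float(o["grip_width"]),4),"j",np.round(o["joint_pos"],2))
    print("delta cm",t.round(2), "turn",None if yaw is None else -round((yaw-y0+np.pi)%(2*np.pi)-np.pi,3))
E
python3 -c "
from h import *
delta(.447,.216,.18,-.27+np.pi)
d=[r for r in dir(__import__('workcell')) if 'tip' in r.lower()];print(d)"
```

```text
t 1.72 eef [ 0.2906 -0.2482  0.2166] yaw 0.463 tilt -1.0 F [ 0.8 -0.9 -0.3] M [ 0.06 -0.06  0.  ] w 0.0516 j [-0.71  0.01 -0.27  1.3   0.    1.97]
delta cm [ 34.71 -34.57   3.67] turn -2.409
['tip_reach']
```

arm_command --pt "34.7 -34.6 3" --pt "34.7 -34.6 3" --pt "34.7 -34.6 3" --pt "34.7 -34.6 3" --pt "34.7 -34.6 3" --turn '[-2.4, -2.4, -2.4, -2.4, -2.4]' --hand '[0.4, 0.4, 0.4, 0.4, 0.4]'

```text
clock: 2.13
eef_pos: [0.3568, -0.0508, 0.2042]
tool_rot: [0.854, 0.52, 0.001, 0.001]
ft_force: [1.4, -1.1, 0.8]
grip_width: 0.0515
```

```bash
python3 -c "
from h import *
delta(.447,.216,.18,-.27+np.pi); print(tip_reach)"
```

```text
t 2.13 eef [ 0.3568 -0.0508  0.2042] yaw 1.095 tilt -1.0 F [ 1.4 -1.1  0.8] M [-0.03 -0.03 -0.01] w 0.0515 j [-0.14 -0.03 -0.34  1.26 -0.    1.91]
delta cm [27.84 -4.21  2.42] turn -1.777
0.014
```

arm_command --pt "27.8 -4.2 2.4" --pt "27.8 -4.2 2.4" --pt "27.8 -4.2 2.4" --pt "27.8 -4.2 2.4" --pt "27.8 -4.2 2.4" --turn '[-1.78, -1.78, -1.78, -1.78, -1.78]' --hand '[0.4, 0.4, 0.4, 0.4, 0.4]'

```text
clock: 2.55
eef_pos: [0.4245, 0.1459, 0.1863]
tool_rot: [0.652, 0.758, 0.0, 0.0]
ft_force: [1.0, -0.6, 0.4]
grip_width: 0.0512
```

arm_command --pt "0 0 0" --pt "0 0 0" --pt "0 0 0" --pt "0 0 0" --pt "0 0 0" --turn '[-1.16, -1.16, -1.16, -1.16, -1.16]' --hand '[0.4, 0.4, 0.4, 0.4, 0.4]'

```text
clock: 2.97
eef_pos: [0.4241, 0.1439, 0.1861]
tool_rot: [0.388, 0.922, -0.0, -0.0]
ft_force: [-0.6, -0.6, 0.1]
grip_width: 0.0512
```

```bash
python3 -c "
from h import *
delta(.447,.216,.11,-.27+np.pi)"
```

```text
t 2.97 eef [0.4241 0.1439 0.1861] yaw 2.346 tilt -1.0 F [-0.6 -0.6  0.1] M [ 0.03 -0.04  0.02] w 0.0512 j [ 0.33  0.15 -0.18  1.23 -0.    1.12]
delta cm [3.56 6.68 7.61] turn -0.526
```

arm_command --pt "3.6 6.7 7.6" --pt "3.6 6.7 7.6" --pt "3.6 6.7 7.6" --pt "3.6 6.7 7.6" --pt "3.6 6.7 7.6" --turn '[-0.53, -0.53, -0.53, -0.53, -0.53]' --hand '[0.4, 0.4, 0.4, 0.4, 0.4]'

```text
clock: 3.38
eef_pos: [0.4464, 0.2166, 0.1083]
tool_rot: [0.133, 0.991, -0.001, -0.002]
ft_force: [-0.3, 0.0, -0.4]
grip_width: 0.0514
```

```bash
python3 -c "
from h import *
delta(.447,.216,.036,-.27+np.pi)
p,d=look('scene');save(p[140:260,260:400],'e.png',4)"
```

```text
t 3.38 eef [0.4464 0.2166 0.1083] yaw 2.875 tilt -1.0 F [-0.3  0.  -0.4] M [-0.01  0.03 -0.02] w 0.0514 j [ 0.45  0.31 -0.19  1.07 -0.    0.72]
delta cm [-0.09 -0.02  7.23] turn 0.004
```

View pics/e.png

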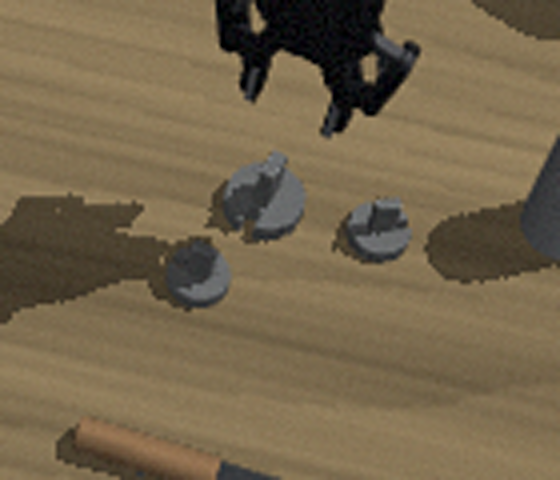

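The picture shows the open jaws above and astride the largest blank's tang (crop pixel 270,175), with the notch side facing the camera.

arm_command --pt "0 0 3.6" --pt "0 0 7.2" --pt "0 0 7.2" --pt "0 0 7.2" --pt "0 0 7.2" --turn '[0, 0, 0, 0, 0]' --hand '[0.4, 0.4, 0.4, 0.4, 1]'

```text
clock: 3.85
eef_pos: [0.4483, 0.2163, 0.0396]
tool_rot: [0.136, 0.991, 0.0, 0.001]
ft_force: [0.3, -0.8, -0.2]
grip_width: 0.0403
```

arm_command --pt "0 0 0" --pt "0 0 0" --pt "0 0 0" --pt "0 0 0" --pt "0 0 0" --turn '[0, 0, 0, 0, 0]' --hand '[1, 1, 1, 1, 1]'

```text
clock: 4.27
eef_pos: [0.4488, 0.2156, 0.0401]
tool_rot: [0.136, 0.991, 0.0, 0.002]
ft_force: [-0.6, -4.2, 7.5]
grip_width: 0.0095
```

```bash
python3 -c "
from h import *
delta(.57,-.144,.13,-.15+np.pi)"
```

```text
t 4.27 eef [0.4488 0.2156 0.0401] yaw 2.868 tilt -1.0 F [-0.6 -4.2  7.5] M [-0.75  0.07 -0.02] w 0.0095 j [ 0.45  0.39 -0.29  0.89 -0.    0.72]
delta cm [-21.42 -31.34  -8.93] turn -0.124
```

```bash
python3 -c "
from h import *
delta(.57,-.144,.13,-.15+np.pi)
p,d=look('scene');save(p[140:260,260:400],'f.png',4)
delta(.57,-.144,.13,-.15+np.pi)"
```

```text
t 4.27 eef [0.4488 0.2156 0.0401] yaw 2.868 tilt -1.0 F [-0.6 -4.2  7.5] M [-0.75  0.07 -0.02] w 0.0095 j [ 0.45  0.39 -0.29  0.89 -0.    0.72]
delta cm [-21.42 -31.34  -8.93] turn -0.124
t 4.32 eef [0.4488 0.2156 0.0401] yaw 2.868 tilt -1.0 F [-0.7 -3.9  6. ] M [-0.74  0.06 -0.02] w 0.009 j [ 0.45  0.39 -0.29  0.89 -0.    0.72]
delta cm [-21.42 -31.34  -8.93] turn -0.124
```

View pics/f.png

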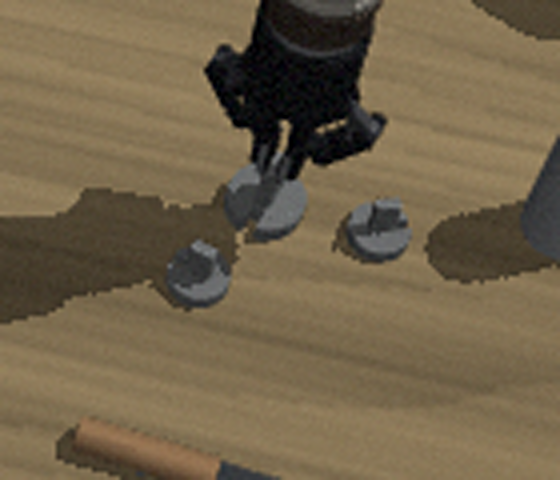

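arm_command --pt "0 0 -0.5" --pt "0 0 -2" --pt "0 0 -5" --pt "0 0 -9" --pt "0 0 -9" --turn '[0, 0, 0, 0, 0]' --hand '[1, 1, 1, 1, 1]'

```text
clock: 4.73
eef_pos: [0.4514, 0.2183, 0.1353]
tool_rot: [0.136, 0.991, 0.004, 0.005]
ft_force: [2.3, 0.6, -3.0]
grip_width: 0.0091
```

```bash
python3 - <<'E'
from h import *
np.set_printoptions(precision=4,suppress=True)
delta(.57,-.144,.13,-.15+np.pi)
p,d=look('scene');save(p[120:260,260:400],'g.png',4)
delta(.57,-.144,.13,-.15+np.pi)
C=cloud('scene',d);q=C[(np.hypot(C[:,0]-.447,C[:,1]-.216)<.042)]
print(len(q),np.percentile(q[:,2],[5,30,50,70,95]))
E
```

```text
t 4.73 eef [0.4514 0.2183 0.1353] yaw 2.869 tilt -0.9999 F [ 2.3  0.6 -3. ] M [ 0.14 -0.41 -0.  ] w 0.0091 j [ 0.45  0.28 -0.15  1.12  0.    0.72]
delta cm [-21.17 -31.7    0.44] turn -0.123
t 4.78 eef [0.4506 0.2179 0.1326] yaw 2.869 tilt -1.0 F [ 0.1  0.5 -4.2] M [ 0.02 -0.09 -0.03] w 0.0092 j [ 0.45  0.29 -0.16  1.11  0.    0.72]
delta cm [-21.24 -31.64   0.18] turn -0.123
4439 [-0.0014  0.2507  0.3788  0.584   0.6079]
```

View pics/g.png

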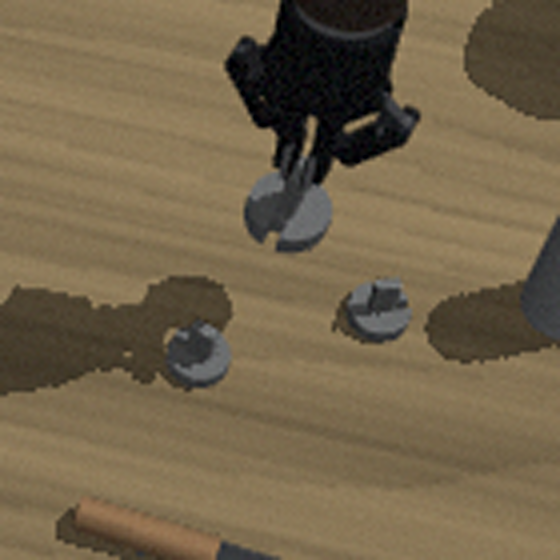

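The blank is held level with its notch visible; Fz is −4.2 N (about 0.43 kg). Carrying it to the nest.

arm_command --pt "-21.2 -31.6 0" --pt "-21.2 -31.6 0" --pt "-21.2 -31.6 0" --pt "-21.2 -31.6 0" --pt "-21.2 -31.6 0" --turn '[0, 0, 0, 0, 0]' --hand '[1, 1, 1, 1, 1]'

```text
clock: 5.2
eef_pos: [0.5115, 0.0167, 0.1267]
tool_rot: [0.136, 0.991, 0.0, -0.001]
ft_force: [0.2, 1.0, -5.3]
grip_width: 0.0091
```

```bash
python3 -c "
from h import *
delta(.57,-.144,.13,-.15+np.pi)"
```

```text
t 5.2 eef [0.5115 0.0167 0.1267] yaw 2.87 tilt -1.0 F [ 0.2  1.  -5.3] M [ 0.08 -0.09 -0.01] w 0.0091 j [ 0.03  0.32 -0.12  1.13  0.    0.3 ]
delta cm [ -9.95 -13.91  -0.36] turn -0.122
```

arm_command --pt "-10 -13.9 -0.4" --pt "-10 -13.9 -0.4" --pt "-10 -13.9 -0.4" --pt "-10 -13.9 -0.4" --pt "-10 -13.9 -0.4" --turn '[-0.12, -0.12, -0.12, -0.12, -0.12]' --hand '[1, 1, 1, 1, 1]'

```text
clock: 5.62
eef_pos: [0.5726, -0.1494, 0.1305]
tool_rot: [0.08, 0.997, -0.002, 0.0]
ft_force: [1.7, 0.9, -4.0]
grip_width: 0.0094
```

arm_command --pt "0 0 0" --pt "0 0 0" --turn '[0, 0]' --hand '[1, 1]'

```text
clock: 5.78
eef_pos: [0.5701, -0.1427, 0.1302]
tool_rot: [0.077, 0.997, 0.001, -0.002]
ft_force: [0.2, 0.3, -5.4]
grip_width: 0.009
```

```bash
python3 - <<'E'
from h import *
np.set_printoptions(precision=4,suppress=True)
p,d=look('scene');save(p[120:260,130:270],'i.png',4)
P,D=look('top')
delta(.5705,-.144,.13,-.15+np.pi)
# blank disc & nest from fresh depth, both views
for n,dd in(('scene',d),('top',D)):
    C=cloud(n,dd);B=C[np.hypot(C[:,0]-.57,C[:,1]+.144)<.045]
    q=B[(B[:,2]>.075)&(B[:,2]<.118)];h=np.histogram(q[:,2],bins=np.arange(.075,.12,.004));print(n,h[0])
    zt=.107 ;q=q[abs(q[:,2]-zt)<.008]
    print(len(q),cv2.minEnclosingCircle(q[:,:2].astype(np.float32)),np.median(q[:,2]))
for c in('scene','top'):
    for n in("blank","tang","pocket","nest","latch_hinge","latch_pin"):
        print(c,n,[(np.round(r["location"],1),round(r["conf"],2)) for r in spot_point(c,n)][:2])
E
```

```text
t 5.88 eef [ 0.5702 -0.1413  0.1309] yaw 2.99 tilt -1.0 F [ 0.6  0.4 -4.4] M [ 0.06 -0.03 -0.05] w 0.009 j [-0.24  0.46  0.1   1.21  0.   -0.09]
delta cm [-0.07 -0.26  0.09] turn -0.002
scene [  0   0   0  11  16  20  45 146  36   9   6]
236 ((0.5694741606712341, -0.14107964932918549), 0.030957331880927086) 0.10475545521580587
top [ 0  0  0  2  2  2  6 19 33  2  0]
60 ((0.5546656847000122, -0.12182869762182236), 0.016839072108268738) 0.10739032747965749
scene blank [(array([209.9, 307.7]), 0.77), (array([197.2, 352.2]), 0.75)]
scene tang [(array([173.4, 193.8]), 0.79), (array([195.3, 358.9]), 0.78)]
scene pocket [(array([195.1, 198.1]), 0.72)]
scene nest [(array([197. , 199.9]), 0.86)]
scene latch_hinge [(array([174.5, 206.5]), 0.69)]
scene latch_pin [(array([260.2, 313.4]), 0.6), (array([170.3, 216.2]), 0.54)]
top blank [(array([193.8, 195.9]), 0.72), (array([183.1, 305. ]), 0.53)]
top tang [(array([217.4, 157.2]), 0.63), (array([179.1, 307.7]), 0.59)]
top pocket [(array([181.2, 305.4]), 0.81), (array([209.7, 389.9]), 0.18)]
top nest [(array([181.2, 299.7]), 0.86)]
top latch_hinge [(array([203. , 303.7]), 0.76)]
top latch_pin [(array([199.9, 297.1]), 0.41)]
```

View pics/i.png

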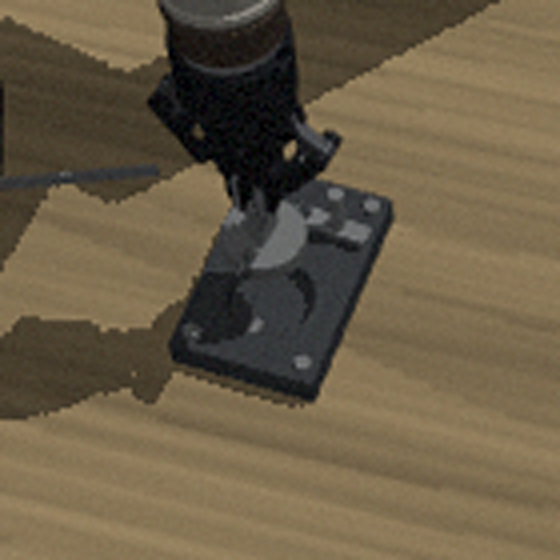

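The picture shows the blank held above the nest, covering part of the pocket; the key is at about (258,325) and the notch faces it. I'll lower it to just above the mouth with a small xy correction.

arm_command --pt "-0.1 -0.25 2" --pt "-0.1 -0.25 4" --pt "-0.1 -0.25 5.8" --pt "-0.1 -0.25 5.8" --pt "-0.1 -0.25 5.8" --turn '[0, 0, 0, 0, 0]' --hand '[1, 1, 1, 1, 1]'

```text
clock: 6.9
eef_pos: [0.5708, -0.1451, 0.0732]
tool_rot: [0.076, 0.997, 0.0, -0.002]
ft_force: [-0.4, 0.6, -4.7]
grip_width: 0.0091
```

arm_command --pt "0 0 0" --pt "0 0 0" --pt "0 0 0" --turn '[0, 0, 0]' --hand '[1, 1, 1]'

```text
clock: 7.15
eef_pos: [0.5733, -0.1456, 0.0758]
tool_rot: [0.076, 0.997, -0.0, 0.002]
ft_force: [-0.2, 0.1, -4.4]
grip_width: 0.0092
```

```bash
python3 - <<'E'
from h import *
np.set_printoptions(precision=4,suppress=True)
p,d=look('scene');save(p[150:235,160:240],'k.png',7)
delta(.5711,-.1441,.068,-.15+np.pi)
C=cloud('scene',d)
B=C[np.hypot(C[:,0]-.57,C[:,1]+.144)<.036];q=B[(B[:,2]>.036)&(B[:,2]<.056)]
print(len(q),cv2.minEnclosingCircle(q[:,:2].astype(np.float32)),np.median(q[:,2]))
B=C[(abs(C[:,0]-.54)<.12)&(abs(C[:,1]+.14)<.09)];q=B[(B[:,2]>.02)&(B[:,2]<.029)];print(cv2.minAreaRect(q[:,:2].astype(np.float32)))
E
```

```text
t 7.2 eef [ 0.573  -0.1455  0.0756] yaw 2.989 tilt -1.0 F [ 0.8 -0.3 -3.6] M [ 0.   -0.03  0.04] w 0.0092 j [-0.25  0.51  0.02  1.08  0.   -0.1 ]
delta cm [0.21 0.11 0.75] turn -0.003
249 ((0.5738254189491272, -0.14452868700027466), 0.031227484345436096) 0.049818128682048934
((0.5461655855178833, -0.14273913204669952), (0.11267279088497162, 0.17307192087173462), 87.2025146484375)
```

View pics/k.png

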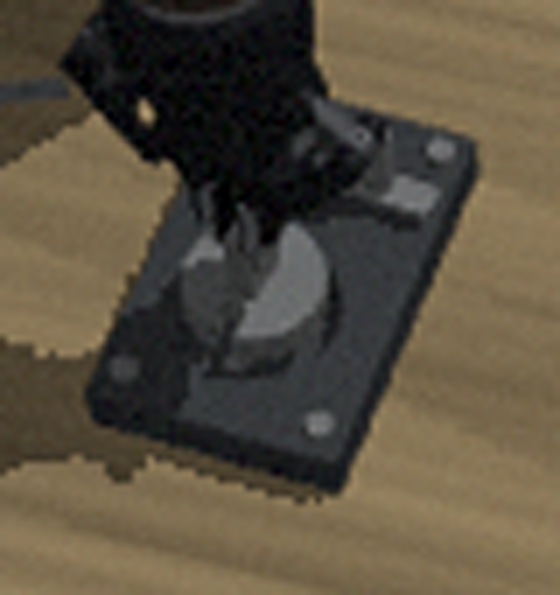

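arm_command --pt "0.2 0.1 0" --pt "0.2 0.1 0.3" --pt "0.2 0.1 0.6" --pt "0.2 0.1 0.8" --pt "0.2 0.1 0.8" --turn '[0, 0, 0, 0, 0]' --hand '[1, 1, 1, 1, 1]'

```text
clock: 7.62
eef_pos: [0.5697, -0.1439, 0.0654]
tool_rot: [0.076, 0.997, 0.0, -0.001]
ft_force: [0.5, 0.7, -4.0]
grip_width: 0.009
```

arm_command --pt "0 0 0" --pt "0 0 0" --pt "0 0 0" --pt "0 0 0" --turn '[0, 0, 0, 0]' --hand '[1, 1, 1, 1]'

```text
clock: 7.95
eef_pos: [0.5702, -0.144, 0.0662]
tool_rot: [0.076, 0.997, -0.0, 0.0]
ft_force: [-0.4, -0.9, -3.6]
grip_width: 0.0092
```

```bash
python3 - <<'E'
from h import *
np.set_printoptions(precision=4,suppress=True)
p,d=look('scene')
delta(.5711,-.1441,.064,-.15+np.pi)
C=cloud('scene',d)
B=C[np.hypot(C[:,0]-.57,C[:,1]+.144)<.036];q=B[(B[:,2]>.034)&(B[:,2]<.05)]
print(len(q),cv2.minEnclosingCircle(q[:,:2].astype(np.float32)),np.median(q[:,2]))
E
```

```text
t 8.0 eef [ 0.5703 -0.144   0.0663] yaw 2.989 tilt -1.0 F [ 0.5 -0.5 -4.4] M [-0.03 -0.01 -0.01] w 0.009 j [-0.25  0.51  0.    1.06  0.   -0.09]
delta cm [-0.08  0.    0.23] turn -0.003
223 ((0.5704147219657898, -0.14293155074119568), 0.030433764681220055) 0.040539598025309376
```

arm_command --pt "-0.05 0.03 0.1" --pt "-0.05 0.03 0.2" --pt "-0.05 0.03 0.3" --pt "-0.05 0.03 0.3" --pt "-0.05 0.03 0.3" --turn '[0, 0, 0, 0, 0]' --hand '[1, 1, 1, 1, 1]'

```text
clock: 8.42
eef_pos: [0.5706, -0.1437, 0.063]
tool_rot: [0.076, 0.997, 0.0, -0.0]
ft_force: [0.3, 0.2, -5.1]
grip_width: 0.009
```

arm_command --pt "0 0 0.1" --pt "0 0 0.2" --pt "0 0 0.2" --pt "0 0 0.2" --pt "0 0 0.2" --turn '[0, 0, 0, 0, 0]' --hand '[1, 1, 1, 1, 1]'

```text
clock: 8.83
eef_pos: [0.5707, -0.1438, 0.0612]
tool_rot: [0.076, 0.997, 0.0, -0.0]
ft_force: [0.7, 0.6, -4.1]
grip_width: 0.0093
```

```bash
python3 -c "
from h import *
delta(.5711,-.1441,.06,-.15+np.pi)"
```

```text
t 8.83 eef [ 0.5707 -0.1438  0.0612] yaw 2.989 tilt -1.0 F [ 0.7  0.6 -4.1] M [ 0.02  0.01 -0.02] w 0.0093 j [-0.25  0.52 -0.    1.05  0.   -0.09]
delta cm [-0.04 -0.03  0.12] turn -0.003
```

No contact force 5 mm into the mouth. Going on towards key height (TCP about 0.059).

arm_command --pt "0 0 0.1" --pt "0 0 0.2" --pt "0 0 0.2" --pt "0 0 0.2" --pt "0 0 0.2" --turn '[0, 0, 0, 0, 0]' --hand '[1, 1, 1, 1, 1]'

```text
clock: 9.25
eef_pos: [0.5707, -0.1438, 0.0591]
tool_rot: [0.076, 0.997, 0.0, -0.0]
ft_force: [-0.4, 0.3, -4.0]
grip_width: 0.009
```

arm_command --pt "0 0 0.1" --pt "0 0 0.1" --pt "0 0 0.1" --turn '[0, 0, 0]' --hand '[1, 1, 1]'

```text
clock: 9.5
eef_pos: [0.5708, -0.1438, 0.0582]
tool_rot: [0.076, 0.997, -0.0, 0.0]
ft_force: [0.6, 0.1, -4.5]
grip_width: 0.0088
```

```bash
python3 -c "
from h import *
delta(.5711,-.1441,.06,-.15+np.pi)"
```

```text
t 9.5 eef [ 0.5708 -0.1438  0.0582] yaw 2.989 tilt -1.0 F [ 0.6  0.1 -4.5] M [ 0.01 -0.03 -0.03] w 0.0088 j [-0.25  0.52 -0.    1.04 -0.   -0.09]
delta cm [-0.04 -0.02 -0.18] turn -0.003
```

Still free. Continue in 1 mm steps.

arm_command --pt "0 0 0.1" --pt "0 0 0.1" --pt "0 0 0.1" --turn '[0, 0, 0]' --hand '[1, 1, 1]'

```text
clock: 9.75
eef_pos: [0.5709, -0.1438, 0.0577]
tool_rot: [0.076, 0.997, 0.0, 0.0]
ft_force: [-1.2, 0.7, -0.2]
grip_width: 0.0091
```

arm_command --pt "0 0 0.1" --pt "0 0 0.1" --pt "0 0 0.1" --turn '[0, 0, 0]' --hand '[1, 1, 1]'

```text
clock: 10.0
eef_pos: [0.5709, -0.1437, 0.0571]
tool_rot: [0.076, 0.997, 0.0, 0.0]
ft_force: [-3.1, 1.3, 5.5]
grip_width: 0.009
```

Contact at about key height: Fz rose by about 10 N. Before turning, I'll refine the key's direction from the first pictures.

```bash
python3 - <<'E'
from h import *
np.set_printoptions(precision=4,suppress=True)
for n,f in(("top","b.png"),("scene","a.png")):
    g=cv2.resize(cv2.imread("pics/"+f),(512,384),interpolation=cv2.INTER_AREA).astype(float).mean(2)
    pts=[]
    for r in range(150,230):
        for c in range(170,330):
            x=w(n,[r,c],z=.019)
            if .012<np.hypot(x[0]-.5708,x[1]+.1438)<.028: pts.append((g[r,c],x[0]-.5708,x[1]+.1438))
    P=np.array(pts);b=np.median(P[:,0]);q=P[P[:,0]>b+25];wt=q[:,0]-b
    m=(q[:,1:]*wt[:,None]).sum(0)/wt.sum();print(n,b,len(q),m,"yaw",np.arctan2(m[1],m[0]));print(q)
delta(.57,-.144,.06)
E
```

```text
Traceback (most recent call last):
  File "h.py", line 7, in w
    i=camera_info(n); K=np.array(i["mtx"]);T=np.linalg.inv(np.array(i["world_to_cam"]))
ValueError: time passes only in moves, steps and waits
```

```bash
sed -i 's/^def look/_ci={}\n_c0=camera_info\ndef camera_info(n):\n    if n not in _ci: _ci[n]=_c0(n)\n    return _ci[n]\ndef look/' h.py; python3 - <<'E'
from h import *
np.set_printoptions(precision=4,suppress=True)
for n,f in(("top","b.png"),("scene","a.png")):
    g=cv2.resize(cv2.imread("pics/"+f),(512,384),interpolation=cv2.INTER_AREA).astype(float).mean(2)
    pts=[]
    for r in range(150,230):
        for c in range(170,330):
            x=w(n,[r,c],z=.019)
            if .012<np.hypot(x[0]-.5708,x[1]+.1438)<.030: pts.append((g[r,c],x[0]-.5708,x[1]+.1438))
    P=np.array(pts);b=np.median(P[:,0]);q=P[P[:,0]>b+25];wt=q[:,0]-b
    m=(q[:,1:]*wt[:,None]).sum(0)/wt.sum();print(n,b,len(q),m,"yaw",np.arctan2(m[1],m[0]));print(q)
delta(.57,-.144,.06)
E
```

```text
top 79.33333333333333 14 [ 0.022  -0.0064] yaw -0.28304415987966464
[[111.3333   0.0272  -0.0036]
 [143.       0.0272  -0.0067]
 [130.       0.0272  -0.0098]
 [123.6667   0.0241  -0.0036]
 [151.6667   0.0241  -0.0067]
 [131.6667   0.0241  -0.0097]
 [127.3333   0.021   -0.0036]
 [151.       0.021   -0.0066]
 [124.       0.021   -0.0097]
 [107.3333   0.0179  -0.0005]
 [137.3333   0.0179  -0.0035]
 [148.3333   0.0179  -0.0066]
 [114.3333   0.0179  -0.0097]
 [105.3333   0.0149  -0.0066]]
scene 52.16666666666667 9 [ 0.0237 -0.0047] yaw -0.1964328577792192
[[ 97.3333   0.0207  -0.0065]
 [101.       0.02    -0.0037]
 [ 84.       0.0192  -0.001 ]
 [ 98.       0.0247  -0.0082]
 [109.3333   0.024   -0.0055]
 [102.6667   0.0232  -0.0027]
 [ 91.       0.0279  -0.0071]
 [100.       0.0272  -0.0044]
 [ 82.3333   0.0264  -0.0016]]
t 10.0 eef [ 0.5709 -0.1437  0.0571] yaw 2.989 tilt -1.0 F [-3.1  1.3  5.5] M [ 0.27  0.62 -0.01] w 0.009 j [-0.25  0.52 -0.01  1.04  0.   -0.09]
delta cm [ 0.09 -0.04 -0.29] turn None
```

Both pictures put the key at −0.20 to −0.28 rad, and the notch is at −0.15. Turn gently in the positive sense under the roughly 10 N contact.

arm_command --pt "0 0 0" --pt "0 0 0" --pt "0 0 0" --turn '[0.02, 0.04, 0.04]' --hand '[1, 1, 1]'

```text
clock: 10.25
eef_pos: [0.5706, -0.1439, 0.0555]
tool_rot: [0.097, 0.995, -0.0, -0.0]
ft_force: [0.5, -0.6, -4.0]
grip_width: 0.0089
```

arm_command --pt "0 0 0" --pt "0 0 0" --pt "0 0 0" --turn '[0.02, 0.03, 0.03]' --hand '[1, 1, 1]'

```text
clock: 10.5
eef_pos: [0.5705, -0.1438, 0.0555]
tool_rot: [0.111, 0.994, 0.0, -0.0]
ft_force: [-0.1, -0.3, -4.5]
grip_width: 0.0089
```

arm_command --pt "0 0 0" --pt "0 0 0" --pt "0 0 0" --turn '[0.02, 0.03, 0.03]' --hand '[1, 1, 1]'

```text
clock: 10.75
eef_pos: [0.5707, -0.1438, 0.056]
tool_rot: [0.126, 0.992, 0.0, -0.0]
ft_force: [-1.1, -0.1, -3.2]
grip_width: 0.0094
```

It came free at yaw −0.19 and −0.22, and is starting to touch at −0.25. Back to about −0.215, then down.

arm_command --pt "0 0 0" --pt "0 0 0" --pt "0 0 0.1" --pt "0 0 0.2" --pt "0 0 0.2" --turn '[-0.035, -0.035, -0.035, -0.035, -0.035]' --hand '[1, 1, 1, 1, 1]'

```text
clock: 11.17
eef_pos: [0.5705, -0.1437, 0.0539]
tool_rot: [0.109, 0.994, 0.0, -0.0]
ft_force: [0.0, -0.2, -4.3]
grip_width: 0.0089
```

arm_command --pt "0 0 0.1" --pt "0 0 0.1" --pt "0 0 0.1" --turn '[0, 0, 0]' --hand '[1, 1, 1]'

```text
clock: 11.42
eef_pos: [0.5706, -0.1438, 0.053]
tool_rot: [0.109, 0.994, 0.0, -0.0]
ft_force: [-0.9, 0.1, -3.7]
grip_width: 0.0088
```

arm_command --pt "0 0 0.1" --pt "0 0 0.1" --pt "0 0 0.1" --turn '[0, 0, 0]' --hand '[1, 1, 1]'

```text
clock: 11.67
eef_pos: [0.571, -0.144, 0.0525]
tool_rot: [0.109, 0.994, -0.0, 0.0]
ft_force: [-0.1, -1.4, -1.9]
grip_width: 0.0093
```

arm_command --pt "0 0 0.1" --pt "0 0 0.1" --pt "0 0 0.1" --turn '[0, 0, 0]' --hand '[1, 1, 1]'

```text
clock: 11.92
eef_pos: [0.5713, -0.1445, 0.0522]
tool_rot: [0.109, 0.994, -0.001, 0.001]
ft_force: [-2.3, -2.8, 4.4]
grip_width: 0.0093
```

arm_command --pt "0 0 0" --pt "0 0 0" --pt "0 0 0" --turn '[0.015, 0.015, 0.015]' --hand '[1, 1, 1]'

```text
clock: 12.17
eef_pos: [0.5712, -0.1445, 0.0521]
tool_rot: [0.117, 0.993, -0.001, 0.001]
ft_force: [-1.8, -2.7, 5.9]
grip_width: 0.0091
```

arm_command --pt "0 0 0" --pt "0 0 0" --pt "0 0 0" --turn '[-0.03, -0.03, -0.03]' --hand '[1, 1, 1]'

```text
clock: 12.42
eef_pos: [0.5715, -0.1444, 0.0521]
tool_rot: [0.102, 0.995, -0.0, 0.001]
ft_force: [-1.7, -3.1, 6.1]
grip_width: 0.0089
```

```bash
python3 - <<'E'
from h import *
np.set_printoptions(precision=4,suppress=True)
p,d=look('scene');save(p[150:235,160:240],'l.png',7)
delta(.5711,-.1441,.052)
C=cloud('scene',d)
B=C[np.hypot(C[:,0]-.5708,C[:,1]+.1438)<.026];q=B[(B[:,2]<.035)]
print(len(q),np.percentile(q[:,2],[10,50,90]))
E
```

```text
t 12.47 eef [ 0.5715 -0.1444  0.0521] yaw 2.937 tilt -1.0 F [-2.5 -2.1  6.1] M [-0.57  0.36 -0.04] w 0.009 j [-0.25  0.53 -0.01  1.03 -0.   -0.04]
delta cm [0.04 0.02 0.01] turn None
159 [0.0222 0.0268 0.03  ]
```

View pics/l.png

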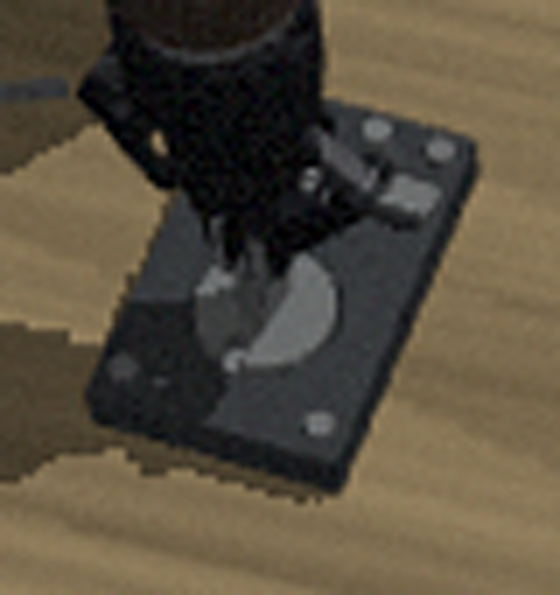

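The disc top sits flush at about 0.027–0.028 m, and the key's bright end shows in the notch at (235,360): it is home. Release and lift.

arm_command --pt "0 0 -0.05" --pt "0 0 -0.05" --pt "0 0 -0.05" --pt "0 0 -0.05" --pt "0 0 -0.05" --turn '[0, 0, 0, 0, 0]' --hand '[0.9, 0.7, 0.5, 0.4, 0.4]'

```text
clock: 12.88
eef_pos: [0.5705, -0.1432, 0.0512]
tool_rot: [0.101, 0.995, 0.0, -0.0]
ft_force: [0.1, 0.4, -0.4]
grip_width: 0.0513
```

arm_command --pt "0 0 0" --pt "0 0 -3" --pt "0 0 -6" --pt "0 0 -10" --pt "0 0 -10" --turn '[0, 0, 0, 0, 0]' --hand '[0.4, 0.4, 0.4, 0.4, 0.4]'

```text
clock: 13.3
eef_pos: [0.5754, -0.1447, 0.16]
tool_rot: [0.101, 0.995, -0.001, 0.007]
ft_force: [0.9, -0.8, 0.8]
grip_width: 0.0515
```

```bash
python3 - <<'E'
from h import *
np.set_printoptions(precision=4,suppress=True)
p,d=look('scene');save(p[140:240,150:250],'m.png',6)
delta(.5711,-.1441,.052)
C=cloud('scene',d)
B=C[np.hypot(C[:,0]-.5708,C[:,1]+.1438)<.034]
q=B[(B[:,2]<.035)&(B[:,2]>.022)&(np.hypot(B[:,0]-.5708,B[:,1]+.1438)<.027)]
print(len(q),np.percentile(q[:,2],[10,50,90]))
A=np.c_[q[:,:2]-[.5708,-.1438],np.ones(len(q))];print("plane",np.linalg.lstsq(A,q[:,2],rcond=None)[0])
q=B[(B[:,2]>.04)&(B[:,2]<.08)];print("tang",cv2.minAreaRect(q[:,:2].astype(np.float32)),q[:,2].max())
B=C[(np.hypot(C[:,0]-.504,C[:,1]+.13)<.06)]
q=B[(B[:,2]>.055)&(B[:,2]<.085)];print("pin",cv2.minEnclosingCircle(q[:,:2].astype(np.float32)),q[:,2].max())
q=B[(B[:,2]>.03)&(B[:,2]<.042)];print("arm",cv2.minAreaRect(q[:,:2].astype(np.float32)))
for n in("latch_hinge","latch_pin"):
  for r in spot_point('scene',n): print(n,r["location"],r["conf"],w('scene',r["location"],z=.061 if 'pin' in n else .031))
E
```

```text
t 13.35 eef [ 0.5743 -0.1445  0.1569] yaw 2.939 tilt -0.9999 F [0.8 0.8 0.2] M [ 0.02 -0.06  0.  ] w 0.0515 j [-0.25  0.44  0.14  1.26  0.   -0.04]
delta cm [ 0.43 -0.03 10.48] turn None
154 [0.0235 0.0263 0.0305]
plane [-0.0008  0.0133  0.0267]
tang ((0.5710806250572205, -0.14314916729927063), (0.013377588242292404, 0.025718584656715393), 76.21292877197266) 0.07463270452005966
pin ((0.5319275259971619, -0.1256859451532364), 0.03520684689283371) 0.07780960672023718
arm ((0.5185357928276062, -0.11363397538661957), (0.07934970408678055, 0.062129151076078415), 11.417570114135742)
latch_hinge [174.8, 208.4] 0.78 [ 0.5027 -0.131   0.031 ]
latch_pin [168.3, 214.3] 0.6 [ 0.4955 -0.1131  0.061 ]
```

View pics/m.png

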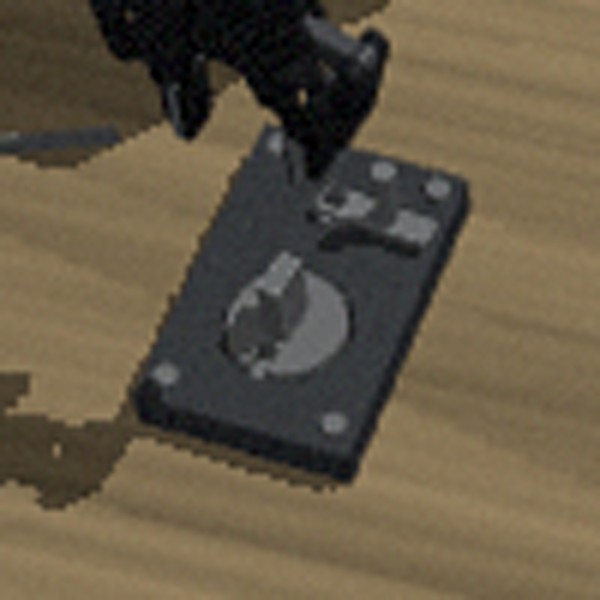

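Blank home and level: the tang top (0.0746 maximum) and the disc height (about 0.027) agree with home. Next is the latch, using the closed fingers as a pusher on the pin; first the waypoints.

```bash
cat > wp.py <<'E'
from h import *
H=np.array([.5009,-.1398])
def wp(q,R,z=.068,r=.028):
    th=np.pi/2-.06-q
    p=H+r*np.array([np.cos(th),np.sin(th)])+R*np.array([-np.sin(th),np.cos(th)])
    return [*p,z]
def rel(W):
    o=get_obs();M=Ro.from_quat(o["tool_rot"]).as_matrix()
    for x in W: print(np.round(x,4),(100*M.T@(np.array(x)-o["eef_pos"])).round(2))
E
python3 -c "
from wp import *
delta(.472,-.112,.157); rel([wp(0,.032,.157),wp(0,.032)])"
```

```text
t 13.45 eef [ 0.571  -0.1437  0.1521] yaw 2.939 tilt -1.0 F [ 0.5 -0.1  0.5] M [ 0.01  0.01 -0.02] w 0.0514 j [-0.25  0.45  0.13  1.25  0.   -0.04]
delta cm [10.34  1.11 -0.51] turn None
[ 0.4706 -0.1099  0.157 ] [10.51  1.29 -0.51]
[ 0.4706 -0.1099  0.068 ] [10.52  1.29  8.39]
```

arm_command --pt "10.5 1.3 0" --pt "10.5 1.3 0" --pt "10.5 1.3 0" --pt "10.5 1.3 0" --pt "10.5 1.3 0" --turn '[0, 0, 0, 0, 0]' --hand '[1, 1, 1, 1, 1]'

```text
clock: 13.87
eef_pos: [0.4685, -0.1093, 0.1503]
tool_rot: [0.101, 0.995, 0.0, -0.002]
ft_force: [-0.4, -0.1, -0.2]
grip_width: 0.0001
```

arm_command --pt "0 0 3" --pt "0 0 6" --pt "0 0 8.4" --pt "0 0 8.4" --pt "0 0 8.4" --turn '[0, 0, 0, 0, 0]' --hand '[1, 1, 1, 1, 1]'

```text
clock: 14.28
eef_pos: [0.4697, -0.1098, 0.0661]
tool_rot: [0.101, 0.995, 0.0, -0.002]
ft_force: [0.8, 0.8, 0.3]
grip_width: -0.0002
```

```bash
python3 -c "
from wp import *
delta(.472,-.112,.068); rel([wp(q,.018) for q in (0,.2,.4,.6,.8,1,1.2,1.4)])"
```

```text
t 14.28 eef [ 0.4697 -0.1098  0.0661] yaw 2.939 tilt -1.0 F [0.8 0.8 0.3] M [-0.01 -0.05 -0.03] w -0.0002 j [-0.23  0.33 -0.29  0.95  0.   -0.03]
delta cm [-0.26 -0.17 -0.19] turn None
[ 0.4846 -0.1108  0.068 ] [-1.48  0.2  -0.2 ]
[ 0.4907 -0.1081  0.068 ] [-2.02  0.59 -0.2 ]
[ 0.4972 -0.1067  0.068 ] [-2.63  0.85 -0.2 ]
[ 0.5038 -0.1066  0.068 ] [-3.28  1.   -0.2 ]
[ 0.5104 -0.1079  0.068 ] [-3.94  1.01 -0.21]
[ 0.5165 -0.1104  0.068 ] [-4.59  0.88 -0.21]
[ 0.5221 -0.1141  0.068 ] [-5.21  0.63 -0.21]
[ 0.5267 -0.1188  0.068 ] [-5.76  0.27 -0.21]
```

arm_command --pt "-1.5 0.2 -0.1" --pt "-2.0 0.6 -0.1" --pt "-2.6 0.85 -0.1" --pt "-3.3 1.0 -0.1" --pt "-3.9 1.0 -0.1" --turn '[0, 0, 0, 0, 0]' --hand '[1, 1, 1, 1, 1]'

```text
clock: 14.7
eef_pos: [0.512, -0.1078, 0.0695]
tool_rot: [0.101, 0.995, -0.0, 0.001]
ft_force: [0.1, -0.7, 0.6]
grip_width: 0.0001
```

```bash
python3 - <<'E'
from wp import *
np.set_printoptions(precision=4,suppress=True)
delta(.472,-.112,.068); rel([wp(q,.018) for q in (.8,1,1.2,1.4)])
for c in("scene","top"):
    p,d=look(c)
    C=cloud(c,d);B=C[(np.hypot(C[:,0]-H[0],C[:,1]-H[1])<.06)&(C[:,2]>.0335)&(C[:,2]<.041)&(C[:,0]<.556)]
    B=B[:,:2]-H;print(c,len(B),B[np.hypot(*B.T)>.034][:12])
    print([ (np.round(r["location"],1),r["conf"],w(c,r["location"],z=.061)) for r in spot_point(c,"latch_pin")][:2])
E
```

```text
t 14.7 eef [ 0.512  -0.1078  0.0695] yaw 2.939 tilt -1.0 F [ 0.1 -0.7  0.6] M [-0.01 -0.06 -0.05] w 0.0001 j [-0.21  0.4  -0.18  0.99  0.   -0.01]
delta cm [ 3.84 -1.22  0.14] turn None
[ 0.5104 -0.1079  0.068 ] [ 0.16 -0.04  0.15]
[ 0.5165 -0.1104  0.068 ] [-0.49 -0.17  0.15]
[ 0.5221 -0.1141  0.068 ] [-1.11 -0.42  0.15]
[ 0.5267 -0.1188  0.068 ] [-1.66 -0.79  0.15]
scene 67 [[-0.0023  0.0344]
 [-0.0014  0.0379]
 [ 0.0058  0.0342]
 [ 0.0028  0.0361]
 [ 0.0016  0.042 ]
 [-0.0009  0.0442]
 [-0.001   0.0473]
 [ 0.0076  0.0346]
 [ 0.0059  0.037 ]
 [ 0.004   0.0395]
 [ 0.0032  0.0423]
 [ 0.0025  0.0452]]
[(array([194.7, 198.3]), 0.74, array([ 0.5945, -0.1294,  0.061 ])), (array([169.5, 212.3]), 0.56, array([ 0.5012, -0.1174,  0.061 ]))]
top 0 []
[]
```

```bash
python3 - <<'E'
from wp import *
p,d=look("scene");save(p[145:225,160:260],'n.png',6)
E
```

```text
(no output)
```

View pics/n.png

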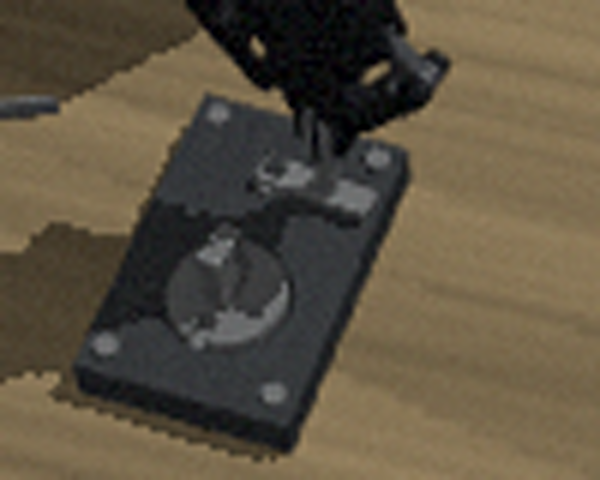

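Viewed picture 12 (the last): the arm still lies along +y (hinge ~(265,172), end ~(355,200)), and the fingers seem to be at or near the pin at ~(320,160). I'll settle this with depth.

```bash
python3 - <<'E'
from wp import *
np.set_printoptions(precision=3,suppress=True,linewidth=150)
delta(.5,-.1,.07)
for c in("scene","top"):
    p,d=look(c)
    i=camera_info(c);K=np.array(i["mtx"]);T=np.array(i["world_to_cam"])
    C=cloud(c,d);g=p[d>0].mean(1)
    m=(abs(C[:,0]-.512)<.045)&(abs(C[:,1]+.118)<.05)&(C[:,2]>.042)&(C[:,2]<.11)
    B=np.c_[C[m],g[m]];B=B[np.argsort(B[:,2])]
    print(c,len(B))
    for lo in np.arange(.042,.11,.008):
        q=B[(B[:,2]>=lo)&(B[:,2]<lo+.008)]
        for nm,s in(("bright",q[q[:,3]>70]),("dark",q[q[:,3]<=70])):
            if len(s): print(round(lo,3),nm,len(s),"mean",s.mean(0),"x",s[:,0].min(),s[:,0].max(),"y",s[:,1].min(),s[:,1].max())
    for P in((.512,-.108,.056),(.5025,-.112,.077),(.522,-.1215,.077)):
        v=K@(T[:3,:3]@P+T[:3,3]);print(P,"-> row,col",(v[1]/v[2]).round(1),(v[0]/v[2]).round(1))
E
```

```text
t 14.95 eef [ 0.51  -0.108  0.069] yaw 2.939 tilt -1.0 F [-0.1 -0.4 -0.5] M [ 0.04  0.03 -0.02] w -0.0001 j [-0.21  0.4  -0.18  0.99 -0.   -0.01]
delta cm [ 1.17  0.57 -0.14] turn None
scene 69
0.042 bright 2 mean [ 0.505 -0.112  0.043 82.5  ] x 0.5050202192962585 0.5051375642989636 y -0.11827243428865578 -0.10594749634728098
0.042 dark 6 mean [ 0.505 -0.12   0.044 56.778] x 0.49963996284817125 0.5103896008934533 y -0.14055867971466726 -0.10710578749163938
0.05 bright 1 mean [ 0.508 -0.117  0.053 71.667] x 0.5081179967097457 0.5081179967097457 y -0.11665917418200919 -0.11665917418200919
0.05 dark 5 mean [ 0.508 -0.11   0.053 57.933] x 0.5046740399755453 0.5116807992687813 y -0.1133711696747147 -0.10775093796458815
0.058 dark 6 mean [ 0.51  -0.111  0.063 50.5  ] x 0.5083866927470533 0.5116878233491069 y -0.11564470006514757 -0.10688235081242561
0.082 dark 5 mean [ 0.52  -0.109  0.088 44.267] x 0.514966567648015 0.5223702741261239 y -0.1183198182874409 -0.10138919976307739
0.09 dark 16 mean [ 0.52  -0.104  0.094 31.354] x 0.5111593785377337 0.525537082508917 y -0.12080663784282233 -0.09220395991898314
0.098 dark 18 mean [ 0.52  -0.104  0.102 27.759] x 0.5112000967770653 0.5240519538773861 y -0.12085429383112192 -0.09193993675174197
0.106 dark 10 mean [ 0.522 -0.104  0.109 30.133] x 0.5185889729398497 0.5241062169931753 y -0.11443586722873636 -0.09428633878585499
(0.512, -0.108, 0.056) -> row,col 174.1 214.4
(0.5025, -0.112, 0.077) -> row,col 167.0 213.6
(0.522, -0.1215, 0.077) -> row,col 171.7 208.4
top 0
(0.512, -0.108, 0.056) -> row,col 198.5 293.5
(0.5025, -0.112, 0.077) -> row,col 201.5 295.6
(0.522, -0.1215, 0.077) -> row,col 194.8 298.8
```

Depth shows the fingers' lower end at about z 0.08, above the unmoved pin (front face x≈0.508, y≈−0.111). There was no contact force either, so the tips sit higher than I reckoned. Back off the same way, go about 2.3 cm lower, and push again.

arm_command --pt "2 -0.6 0" --pt "3.9 -1.1 0" --pt "3.9 -1.1 0" --pt "3.9 -1.1 0" --pt "3.9 -1.1 0" --turn '[0, 0, 0, 0, 0]' --hand '[1, 1, 1, 1, 1]'

```text
clock: 15.47
eef_pos: [0.4709, -0.1111, 0.069]
tool_rot: [0.101, 0.995, -0.0, 0.001]
ft_force: [1.0, -1.0, -0.2]
grip_width: 0.0003
```

arm_command --pt "0 0 0.8" --pt "0 0 1.6" --pt "0 0 2.2" --pt "0 0 2.2" --pt "0 0 2.2" --turn '[0, 0, 0, 0, 0]' --hand '[1, 1, 1, 1, 1]'

```text
clock: 15.88
eef_pos: [0.4697, -0.1106, 0.0456]
tool_rot: [0.101, 0.995, 0.0, -0.001]
ft_force: [-0.6, -0.3, -0.5]
grip_width: -0.0002
```

```bash
python3 - <<'E'
from wp import *
np.set_printoptions(precision=3,suppress=True)
delta(.472,-.112,.046); rel([wp(q,.018,.046) for q in (0,.2,.4,.6,.8,1)])
p,d=look("scene");C=cloud("scene",d)
B=C[(abs(C[:,0]-.475)<.03)&(abs(C[:,1]+.11)<.03)&(C[:,2]>.03)&(C[:,2]<.1)];B=B[np.argsort(B[:,2])]
print(B[:40])
E
```

```text
t 15.88 eef [ 0.47  -0.111  0.046] yaw 2.939 tilt -1.0 F [-0.6 -0.3 -0.5] M [ 0.03  0.01 -0.05] w -0.0002 j [-0.23  0.36 -0.32  0.9   0.   -0.03]
delta cm [-0.26 -0.09 -0.04] turn None
[ 0.485 -0.111  0.046] [-1.47  0.29 -0.04]
[ 0.491 -0.108  0.046] [-2.01  0.67 -0.04]
[ 0.497 -0.107  0.046] [-2.62  0.94 -0.04]
[ 0.504 -0.107  0.046] [-3.27  1.08 -0.04]
[ 0.51  -0.108  0.046] [-3.93  1.09 -0.05]
[ 0.516 -0.11   0.046] [-4.59  0.96 -0.05]
[[ 0.48  -0.099  0.031]
 [ 0.492 -0.129  0.032]
 [ 0.496 -0.128  0.032]
 [ 0.492 -0.139  0.032]
 [ 0.501 -0.102  0.033]
 [ 0.502 -0.135  0.033]
 [ 0.5   -0.127  0.033]
 [ 0.504 -0.098  0.033]
 [ 0.478 -0.099  0.034]
 [ 0.504 -0.138  0.034]
 [ 0.499 -0.133  0.034]
 [ 0.502 -0.132  0.034]
 [ 0.496 -0.134  0.035]
 [ 0.504 -0.119  0.036]
 [ 0.503 -0.091  0.036]
 [ 0.501 -0.095  0.036]
 [ 0.504 -0.107  0.036]
 [ 0.501 -0.136  0.036]
 [ 0.5   -0.105  0.036]
 [ 0.499 -0.13   0.036]
 [ 0.503 -0.129  0.036]
 [ 0.499 -0.102  0.036]
 [ 0.498 -0.124  0.036]
 [ 0.496 -0.131  0.036]
 [ 0.505 -0.122  0.036]
 [ 0.503 -0.088  0.037]
 [ 0.503 -0.098  0.037]
 [ 0.496 -0.14   0.038]
 [ 0.499 -0.136  0.039]
 [ 0.503 -0.122  0.039]
 [ 0.503 -0.091  0.041]
 [ 0.504 -0.137  0.044]
 [ 0.504 -0.106  0.046]
 [ 0.504 -0.109  0.051]
 [ 0.478 -0.104  0.062]
 [ 0.481 -0.115  0.062]
 [ 0.481 -0.112  0.064]
 [ 0.484 -0.105  0.065]
 [ 0.483 -0.105  0.068]
 [ 0.481 -0.115  0.068]]
```

arm_command --pt "-1.0 0.1 0" --pt "-1.5 0.2 0" --pt "-2.0 0.25 0" --pt "-2.5 0.35 0" --pt "-3.0 0.4 0" --turn '[0, 0, 0, 0, 0]' --hand '[1, 1, 1, 1, 1]'

```text
clock: 16.35
eef_pos: [0.4998, -0.1134, 0.0465]
tool_rot: [0.101, 0.995, -0.001, -0.001]
ft_force: [-4.6, -2.0, 1.3]
grip_width: -0.0001
```

```bash
python3 - <<'E'
from wp import *
np.set_printoptions(precision=3,suppress=True)
delta(.472,-.112,.046); rel([wp(q,.018,.046) for q in (.6,.8,1,1.2,1.4)])
p,d=look("scene");C=cloud("scene",d);g=p[d>0].mean(1)
m=(abs(C[:,0]-.51)<.045)&(abs(C[:,1]+.118)<.045)&(C[:,2]>.031)&(C[:,2]<.09);B=np.c_[C[m],g[m]];B=B[np.argsort(B[:,2])]
print(B[B[:,2]>.039]); q=B[(B[:,2]<.039)];a=np.float32(q[:,:2]);print("arm",cv2.minAreaRect(a),q.mean(0), len(q))
E
```

```text
t 16.35 eef [ 0.5   -0.113  0.046] yaw 2.939 tilt -1.0 F [-4.6 -2.   1.3] M [-0.39  0.85 -0.1 ] w -0.0001 j [-0.22  0.41 -0.24  0.93 -0.   -0.02]
delta cm [ 2.75 -0.43  0.06] turn None
[ 0.504 -0.107  0.046] [-0.26  0.74  0.05]
[ 0.51  -0.108  0.046] [-0.93  0.75  0.05]
[ 0.516 -0.11   0.046] [-1.58  0.63  0.05]
[ 0.522 -0.114  0.046] [-2.2   0.38  0.04]
[ 0.527 -0.119  0.046] [-2.75  0.01  0.04]
[[  0.516  -0.127   0.039  64.667]
 [  0.511  -0.135   0.039  60.667]
 [  0.519  -0.126   0.039  65.   ]
 [  0.525  -0.121   0.039  62.   ]
 [  0.523  -0.113   0.04   53.   ]
 [  0.503  -0.134   0.04   46.   ]
 [  0.501  -0.138   0.04   39.667]
 [  0.503  -0.144   0.04   48.667]
 [  0.505  -0.14    0.04   25.333]
 [  0.499  -0.142   0.042  54.333]
 [  0.529  -0.102   0.042 109.667]
 [  0.522  -0.116   0.042  52.333]
 [  0.517  -0.111   0.042  76.333]
 [  0.5    -0.138   0.044  58.667]
 [  0.519  -0.123   0.045  53.667]
 [  0.524  -0.112   0.046  57.   ]
 [  0.521  -0.113   0.046  56.333]
 [  0.524  -0.121   0.047  57.667]
 [  0.523  -0.115   0.049  49.333]
 [  0.52   -0.113   0.051  55.667]

[... 2000 characters left out ...]
.506  -0.125   0.082   7.667]
 [  0.503  -0.098   0.083   8.667]
 [  0.513  -0.107   0.083  56.333]
 [  0.51   -0.12    0.084  42.667]
 [  0.509  -0.105   0.084  15.   ]
 [  0.511  -0.108   0.085  54.333]
 [  0.513  -0.116   0.085  54.   ]
 [  0.513  -0.101   0.086   4.   ]
 [  0.506  -0.1     0.086   6.667]
 [  0.513  -0.113   0.086   2.333]
 [  0.511  -0.117   0.087  49.667]
 [  0.51   -0.099   0.087  12.   ]
 [  0.513  -0.11    0.088  61.667]
 [  0.507  -0.124   0.088  12.   ]
 [  0.509  -0.105   0.089   7.333]
 [  0.512  -0.113   0.09   24.333]]
arm ((0.5138938426971436, -0.12298394739627838), (0.06384958326816559, 0.07366955280303955), 88.19393920898438) [ 0.518 -0.12   0.035 79.227] 69
```

The pin has moved to about (0.519,−0.117), so q≈0.6, with 4–5 N. Continue round the arc.

arm_command --pt "-0.5 0.4 0" --pt "-0.9 0.75 0" --pt "-1.6 0.6 0" --pt "-2.2 0.4 0" --pt "-2.75 0 0" --turn '[0, 0, 0, 0, 0]' --hand '[1, 1, 1, 1, 1]'

```text
clock: 16.82
eef_pos: [0.5291, -0.1179, 0.0468]
tool_rot: [0.101, 0.995, 0.001, 0.001]
ft_force: [-0.5, 1.9, 0.1]
grip_width: 0.0002
```

```bash
cat > pin.py <<'E'
from wp import *
np.set_printoptions(precision=3,suppress=True)
delta(.5,-.1,.046); rel([wp(1.5,.018,.046),wp(1.55,.015,.046),wp(1.57,.012,.046)])
p,d=look("scene");C=cloud("scene",d);g=p[d>0].mean(1)
m=(abs(C[:,0]-.525)<.03)&(abs(C[:,1]+.125)<.035)&(C[:,2]>.043)&(C[:,2]<.076);B=np.c_[C[m],g[m]];B=B[np.argsort(B[:,1])]
b=B[B[:,3]>42];print("pin/pads",b[:6],b.mean(0))
q=C[(C[:,2]>.0325)&(C[:,2]<.04)&(np.hypot(C[:,0]-H[0],C[:,1]-H[1])<.058)][:,:2]-H
r=np.hypot(*q.T);q=q[r>.036];print("arm",len(q),q.mean(0) if len(q) else 0,"q",np.pi/2-.06-np.arctan2(*q.mean(0)[::-1]) if len(q) else 0)
E
python3 pin.py
```

```text
t 16.82 eef [ 0.529 -0.118  0.047] yaw 2.94 tilt -1.0 F [-0.5  1.9  0.1] M [ 0.44  0.19 -0.03] w 0.0002 j [-0.22  0.45 -0.16  0.96  0.   -0.02]
delta cm [3.21 1.18 0.08] turn None
[ 0.529 -0.121  0.046] [-0.03 -0.36  0.08]
[ 0.529 -0.126  0.046] [-0.2  -0.77  0.08]
[ 0.53  -0.13   0.046] [-0.28 -1.12  0.08]
pin/pads [[ 0.533 -0.14   0.048 43.667]
 [ 0.529 -0.139  0.073 66.   ]
 [ 0.533 -0.138  0.064 49.667]
 [ 0.535 -0.138  0.057 45.   ]
 [ 0.535 -0.138  0.062 44.   ]
 [ 0.532 -0.138  0.074 61.   ]] [ 0.535 -0.131  0.063 53.946]
arm 25 [0.044 0.007] q 1.350177985608897
```

arm_command --pt "-0.05 -0.2 0" --pt "-0.1 -0.4 0" --pt "-0.1 -0.6 0" --pt "-0.1 -0.6 0" --turn '[0, 0, 0, 0]' --hand '[1, 1, 1, 1]'

```text
clock: 17.2
eef_pos: [0.5288, -0.1241, 0.0473]
tool_rot: [0.101, 0.995, 0.001, 0.002]
ft_force: [4.9, 4.3, -0.2]
grip_width: -0.0002
```

arm_command --pt "0 -0.1 0" --pt "0 -0.1 0" --turn '[0, 0]' --hand '[1, 1]'

```text
clock: 17.37
eef_pos: [0.5288, -0.1243, 0.0473]
tool_rot: [0.101, 0.995, 0.002, 0.002]
ft_force: [4.2, 6.0, -0.6]
grip_width: 0.0001
```

```bash
python3 pin.py
```

```text
t 17.37 eef [ 0.529 -0.124  0.047] yaw 2.94 tilt -1.0 F [ 4.2  6.  -0.6] M [ 1.24 -0.89  0.08] w 0.0001 j [-0.23  0.45 -0.16  0.96  0.   -0.03]
delta cm [3.31 1.81 0.12] turn None
[ 0.529 -0.121  0.046] [0.06 0.27 0.13]
[ 0.529 -0.126  0.046] [-0.1  -0.14  0.13]
[ 0.53  -0.13   0.046] [-0.18 -0.49  0.13]
pin/pads [[ 0.531 -0.147  0.073 59.   ]
 [ 0.525 -0.146  0.075 52.667]
 [ 0.532 -0.146  0.05  49.667]
 [ 0.531 -0.144  0.074 66.   ]
 [ 0.533 -0.144  0.067 49.   ]
 [ 0.535 -0.144  0.064 53.   ]] [ 0.534 -0.138  0.063 55.219]
arm 13 [0.043 0.001] q 1.482036739290639
```

Pin centre y≈−0.141 matches the stop. A small extra nudge will confirm it; then back away and lift.

arm_command --pt "0 -0.2 0" --pt "0 -0.2 0" --pt "0 -0.2 0" --turn '[0, 0, 0]' --hand '[1, 1, 1]'

```text
clock: 17.67
eef_pos: [0.5288, -0.1245, 0.0473]
tool_rot: [0.1, 0.995, 0.003, 0.002]
ft_force: [5.2, 9.6, -1.1]
grip_width: -0.0001
```

arm_command --pt "0.3 1 0" --pt "0.5 2.5 0" --pt "0.5 2.5 -4" --pt "0.5 2.5 -8" --pt "0.5 2.5 -12" --turn '[0, 0, 0, 0, 0]' --hand '[1, 1, 1, 1, 1]'

```text
clock: 18.08
eef_pos: [0.5248, -0.1022, 0.1672]
tool_rot: [0.101, 0.995, -0.001, -0.002]
ft_force: [1.8, 0.5, 0.0]
grip_width: -0.0001
```

arm_command --pt "10 12 -2" --pt "10 12 -2" --pt "10 12 -2" --pt "10 12 -2" --pt "10 12 -2" --turn '[0, 0, 0, 0, 0]' --hand '[1, 1, 1, 1, 1]'

```text
clock: 18.5
eef_pos: [0.4497, 0.0388, 0.1877]
tool_rot: [0.099, 0.995, 0.0, -0.0]
ft_force: [0.4, -0.4, -0.2]
grip_width: -0.0001
```

```bash
python3 - <<'E'
from wp import *
np.set_printoptions(precision=4,suppress=True)
delta(.5,-.1,.046)
for c in("scene","top"):
    p,d=look(c);C=cloud(c,d)
    q=C[(C[:,2]>.03)&(C[:,2]<.042)&(np.hypot(C[:,0]-H[0],C[:,1]-H[1])<.056)][:,:2]-H
    r=np.hypot(*q.T);a=q[r>.034].mean(0);print(c,"arm q",np.pi/2-.06-np.arctan2(a[1],a[0]),(r>.034).sum())
    t=C[(C[:,2]>.056)&(C[:,2]<.085)&(np.hypot(C[:,0]-H[0],C[:,1]-H[1])<.045)][:,:2]-H;a=t.mean(0);print("pin",a,"q",np.pi/2-.06-np.arctan2(a[1],a[0]),len(t))
    B=C[np.hypot(C[:,0]-.5708,C[:,1]+.1438)<.027];q=B[(B[:,2]<.035)&(B[:,2]>.021)&(B[:,0]>.56)]
    A=np.c_[q[:,:2]-[.5708,-.1438],np.ones(len(q))];print("disc top",np.median(q[:,2]),"plane",np.linalg.lstsq(A,q[:,2],rcond=None)[0])
    q=B[(B[:,2]>.05)&(B[:,0]>.55)];print("tang",cv2.minAreaRect(q[:,:2].astype(np.float32)),q[:,2].max())
    for n in("oil_can","file","try_square"):print(n,[np.round(r["location"],1) for r in search_frame(c,n)][:1])
E
```

```text
t 18.5 eef [0.4497 0.0388 0.1877] yaw 2.944 tilt -1.0 F [ 0.4 -0.4 -0.2] M [-0.04 -0.01 -0.01] w -0.0001 j [ 0.09  0.16 -0.17  1.24  0.    0.28]
delta cm [ -7.67 -12.62  14.16] turn None
scene arm q 1.1313836502791392 29
pin [ 0.0294 -0.0006] q 1.5321235870603327 27
disc top 0.026525269926827466 plane [-0.0117 -0.0055  0.0269]
tang ((0.5705011487007141, -0.14242054522037506), (0.013441608287394047, 0.026062283664941788), 78.25326538085938) 0.07229933121261123
oil_can [array([181.4, 408.4])]
file [array([262.7, 329.9])]
try_square [array([165.5, 128.9])]
top arm q 1.5423580534204353 92
pin [ 0.027  -0.0008] q 1.539211905541562 18
disc top 0.02855189367517741 plane [-0.0021  0.0023  0.0284]
tang ((0.5692223310470581, -0.14286567270755768), (0.01181196141988039, 0.024387668818235397), 77.24259948730469) 0.07711168390286449
oil_can [array([235.1, 109.4])]
file [array([145.9, 172.3])]
try_square [array([211.7, 391.8])]
```

```bash
python3 -c "
from workcell import *
print(job_done())"
```

```text
the job is handed in; nothing more can be done
None
```

The largest blank is down over the key, the latch is swung shut, and the job was handed in at about 18.5 s of the 64 s. `job_done()` gives no verdict, so the result rests on my own last checks.

**Blank:** I carried it into the pocket, where it stood on the key with about 10 N net. A turn of about 0.04 rad let it drop, and I then lowered it to the floor. Last measurements:
- The disc top is at 26.5 mm (scene camera) and 28.6 mm (top camera), against 28 mm expected for home.
- It is level within about 0.015 rad and centred within about 2 mm.

**Latch:** I pushed the pin round with the closed fingers until the force rose at the stop. The pin then read 1.53 rad (scene) and 1.54 rad (top), and the arm itself 1.54 rad from the top camera. The arm is withdrawn, with no force reading on it.

**Bystanders:** the oil can, file and square stayed within a few pixels of where they started, about the scatter of the detector.

**What failed or disagreed:**
- My first push passed the pin without moving it, so I backed off and repeated it about 23 mm lower.
- The scene camera's fit to the latch arm read 1.13 rad; I put that down to stray disc points in the fit and set it aside.
- The grip width on the tang read 9 mm, against its nominal 12 mm.
- The drop off the key measured about 5.5 mm by tool height, against 7 mm expected.

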